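Draw out the telescopic plant post and hold it at its second stop

TASK

I want to tie the jasmine to the telescopic post: turn its wooden handle until the push button on it faces the raised mark on the collar, squeeze the button in and, keeping it squeezed, draw the handle straight up past its first stop to its second and last stop. Finish while still holding the handle there at full height, since the post springs back if let go, and leave the other things on the shelf where they are.

Things in the scene. Friction and masses are not known exactly. Their poses are not given: they have to be found in the camera images.
- post: the telescopic post, fixed to the shelf: round foot (96 mm across), 37 mm aluminium tube, and a dark steel collar 76 mm across whose slotted steel top ring lies 111 mm above the shelf. Origin: centre of the foot's underside, on the post's upright axis; z up; its x axis points from the axis towards the mark. It stands anywhere on the middle of the shelf, with any of various yaws
- mark (a point): outer top end of the mark, the only raised rib on the collar: 30 mm long (radially), 8 mm wide and 6 mm high, lying on the collar's top and jutting past its edge, its outer end 56 mm from the axis and 117 mm above the shelf. Inside it the ring has a slot, 16 mm wide, for the button's tongue
- handle_mid (a point): middle of the beech handle on top of the post, on the post's axis, 150 mm above the shelf at the start. The handle is a block 24 mm thick along the button's direction, 30 mm wide across it, 60 mm tall (120 to 180 mm above the shelf, plus a 4 mm metal cap). The button sits on one 30 mm wide face, the opposite face is plain; the narrow sides carry small wire eyes
- button_face (a point): centre of the steel push button's outer face (16 mm wide, 20 mm tall), 19 mm from the post's axis, 7 mm proud of the handle, at its mid height; a tongue below it catches under the collar's ring. A gripper closed at handle_mid along the button's direction, one finger on the button, one on the plain face behind, spans 31 mm at rest and 25 mm with the button in: it then also holds the handle
- handle: the wooden handle with its button (see handle_mid); its origin lies on the post's axis, 150 mm below handle_mid (at shelf height at the start), its x axis points the way the button faces, z up
- turn (a joint): how far the button faces away from the mark, rad, positive anticlockwise seen from above; 0 = button straight over the mark. Starts somewhere between 0.5 and 1.3; turns between -0.7 and 1.7 with a light drag of 0.05 N m and stays where it is left. The tongue passes the slot only within about 0.18 of 0 and only with the button in
- button (a joint): travel of the push button, m: 0 out, 0.006 fully in; the tongue clears from about 0.0045. A spring of 2 to 4.5 N pushes it out
- upper_tube (a joint): draw of the thin upper tube, m: 0 home, 0.060 at the first stop. Comes first; springs pull it (with its weight) back with about 4 to 6 N
- lower_tube (a joint): draw of the thicker lower tube, m: 0 home, 0.050 at its end. It moves only after the upper tube has reached the first stop, against about 10 to 13 N; at 0.050 the handle is at the second, last stop, 110 mm above where it began. Both tubes spring home when let go
- pot: blue glazed pot, 110 mm across, 100 mm tall: to be left alone; origin under its middle
- mister: clear plastic mister, 72 mm across, 155 mm tall: to be left alone; origin under its middle
- dibber: beech dibber lying down, 230 mm long, 30 mm thick: to be left alone; origin under its middle
- trowel: aluminium trowel lying down, about 325 mm long: to be left alone; origin under its middle
- dish: white ceramic dish, 130 mm across, 25 mm tall: to be left alone; origin under its middle
- clay_pot: small clay pot, 84 mm across, 75 mm tall: to be left alone; origin under its middle
- spool: empty wooden spool standing, 52 mm across, 50 mm tall: to be left alone; origin under its middle
Not all that is in view belongs to the job. What is shaped like the post but blue is not meant.

How it is judged:
By the outcome, as a careful person would: the job done as asked, in the order asked, and still so for the second after the job is handed in, while the arm keeps its last pose, push and grip.
It also fails if it takes over 35 s, if anything falls off the work surface, if the arm or the gripper's body presses on something with over 40 N, if the wrist force passes 120 N, or if a joint passes its speed limit or range.

ROBOT

A 7-joint arm with a two-finger parallel gripper is mounted at the origin on the work surface. World frame = base frame: x ahead of the robot, y to its left, z up, the work surface at z = 0. Lengths are in m, angles in rad, forces in N, time in s.
With the tool pointing down it reaches from about 0.35 to 0.9 m from the base axis. Payload 7.2 kg.
Tool frame: the origin (TCP) lies between the finger pads; the fingertips stand 17 mm ahead of it and the grasp point (between the pads) lies 2 mm behind it (r.tip_reach is the distance from the TCP to the fingertips, in m); z points along the fingers, y is the direction in which the jaws open and shut (so a half turn about z gives the same grasp; the last joint's range is limited). The gripper opens to 85 mm and grips with 20 to 120 N. Pads are 22 mm wide; open, the fingers measure 114 mm over their backs; the gripper's body (76 mm by 85 mm) begins 54 mm behind the grasp point. The pads swing forward as they close: fully open they stand 13 mm farther back than shut.
Start: joints at [1.262, 0.411, -0.013, 1.596, 0.006, 1.134, -0.082], TCP at [0.149, -0.607, 0.227] pointing down, gripper open.
Joint ranges: [-2.95, 2.95], [-0.29, 1.99], [-1.47, 1.44], [0.14, 2.54], [-1.03, 4.17], [0.13, 1.85], [-2.86, 2.86]. Speed limits (rad/s): [2.39, 2.39, 3.01, 3.01, 3.14, 3.14, 3.14].

INTERFACE

Orientations are given as a unit quaternion [w, x, y, z].
In Python, from bench import r gives the robot as it stands. The module is installed in compiled form; this text tells all that it offers.
- The arm moves only by the tool play_rows, never from a script. Its argument "targets" is a list of rows, each an object of numbers: "ax", "ay", "az": the turn, a rotation vector about the tool's x, y, z in rad; "dx", "dy", "dz": the shift along the tool's x, y, z in mm; "claw": the opening, from 0 (shut) to 1 (fully open). A call has 1 to 8 rows; each row is the pose to reach, as a shift and turn from the pose commanded when the call began, along the tool's axes at that moment; what a row does not reach only later rows make up. A row lasts 1/10 s, in which the tool goes at most 50 mm and 8.59 degrees, less where a joint would pass 70% of its speed; a pose out of reach is approached as far as the arm can. A call with a gripper value outside its range is refused whole. The fingers move at their own pace and stop on an object; the grip force is fixed at half the most. Time passes only in rows, so rows that repeat a pose let the fingers close. It gives the time, the measured TCP pose, the force and the opening at its end, in the units of the state.
- r.read_state(): the state, without advancing time (a new reading comes with each control period).
- r.get_image(name): name is "scene" or "top"; returns the picture (400x640x3 uint8, blue, green, red); there is no depth.
- r.camera_model(name): a dict with "mtx" (3x3 intrinsics, pixels), "R" (3x3) and "t" (3): a world point X has camera coordinates R X + t. Camera axes: x right, y down, z forward; pixel columns grow to the right and rows downward; lengths in m; the calibration is good to about 2 mm. A picture is of the moment at which its call begins. camera_model takes no time and is no camera call.
- r.close_job(): hands the job in, once; it reports no verdict.
The state is a dict: "t": time; "joint_pos": joint angles; "joint_velocities": joint speeds; "effort": joint torques, N m; "position": TCP position; "ee_rot": TCP orientation; "wrist_force": force on the tool from outside, world axes, zero at the start; "torque": the same for the moment, N m; "opening": finger opening in m.
Only numpy, scipy, OpenCV 4.12 (cv2) and the standard library are available. Lean on these libraries where they do the work, as an engineer would, in place of code of your own. Each camera call takes 0.05 s, during which the arm holds its last target. There are 200 camera calls.

## Working session

There is one attempt and no reset: what is moved stays moved. The work goes in short steps, Python scripts to look and compute and a tool call to move; the robot and the scene stay as the last step left them, time stands still between calls to the robot, and variables do not carry over. Pictures are saved under pics/ and viewed, about 8 in all and at most 12, crops included, and the job is handed in when it is done.

Besides the shell and the picture viewer there is one more tool, called after ">>>" as name([rows], argument=value, ...), one row to a line, values as JSON. play_rows: Moves the arm, as the interface text tells. Its arguments: {"type":"object","properties":{"targets":{"type":"array","items":{"type":"object","properties":{"ax":{"type":"number"},"ay":{"type":"number"},"az":{"type":"number"},"dx":{"type":"number"},"dy":{"type":"number"},"dz":{"type":"number"},"claw":{"type":"number"}}}}},"required":["targets"]}

```bash
mkdir -p pics; python3 - <<'E'
from bench import r
import cv2
for n in("scene","top"):
    cv2.imwrite(f"pics/{n}0.png",r.get_image(n))
    c=r.camera_model(n);print(n,c)
s=r.read_state();print(s, r.tip_reach)
E
```

```text
scene {'mtx': array([[368.11717976,   0.        , 311.69780856],
       [  0.        , 368.11717976, 197.9087806 ],
       [  0.        ,   0.        ,   1.        ]]), 'R': array([[ 0.8493271 ,  0.52773439,  0.01182765],
       [ 0.39063381, -0.61329386, -0.68649535],
       [-0.35503338,  0.58767939, -0.72703799]]), 't': array([-0.38316398, -0.10769448,  1.17786665])}
top {'mtx': array([[361.43874751,   0.        , 320.14489095],
       [  0.        , 361.43874751, 201.10153484],
       [  0.        ,   0.        ,   1.        ]]), 'R': array([[ 0.01388986, -0.99989534,  0.00404713],
       [-0.98810067, -0.01434585, -0.15313805],
       [ 0.15318008, -0.00187191, -0.98819652]]), 't': array([-0.01857826,  0.48529891,  1.11160038])}
{'t': 0.1, 'joint_pos': array([ 1.26178675,  0.41183964, -0.01270663,  1.59697385,  0.00561318,
        1.13432705, -0.08220314]), 'joint_velocities': array([-0.00051303, -0.00105818,  0.00041176, -0.00383858,  0.00011996,
       -0.00036515, -0.00139592]), 'effort': array([ 3.31591582e-03, -6.01838207e+01,  6.84680622e-01, -3.00090337e+01,
        1.40457324e-02,  6.30725423e-03,  3.49481468e-05]), 'position': array([ 0.14889746, -0.60652018,  0.2261194 ]), 'ee_rot': array([-7.40937757e-04,  9.92758505e-01,  1.20124851e-01, -1.50712033e-04]), 'wrist_force': array([ 0.35177471,  0.02305778, -0.79625334]), 'torque': array([0.01203146, 0.00151301, 0.00919189]), 'opening': 0.08536815968618856} 0.017
```

View pics/scene0.png

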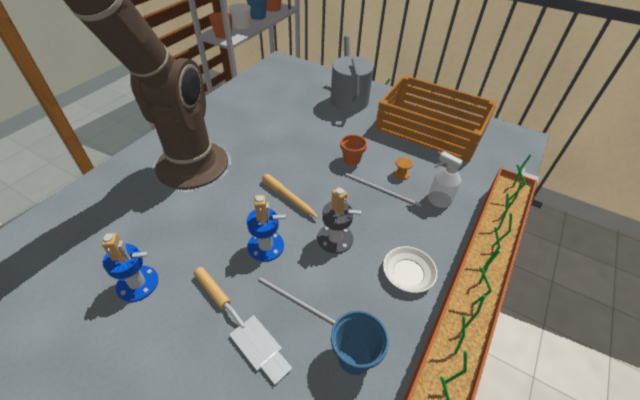

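View pics/top0.png

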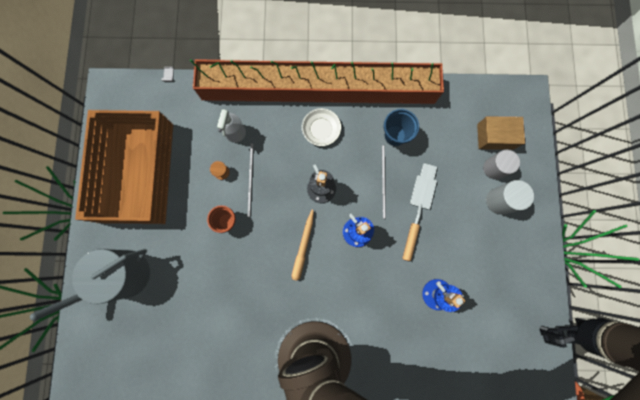

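Three post-like things are in view: two blue ones (scene px (265,225) and (130,265)) and the dark steel one (scene (337,220), top (321,184)). The dark one fits the description, so I'll check it in a close crop.

```bash
python3 - <<'E'
import cv2,numpy as np
a=cv2.imread("pics/scene0.png")[180:260,300:380];b=cv2.imread("pics/top0.png")[155:215,290:350]
cv2.imwrite("pics/crop1.png",np.hstack([cv2.resize(a,(400,400),interpolation=cv2.INTER_CUBIC),cv2.resize(b,(400,400),interpolation=cv2.INTER_CUBIC)]))
E
```

```text
(no output)
```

View pics/crop1.png

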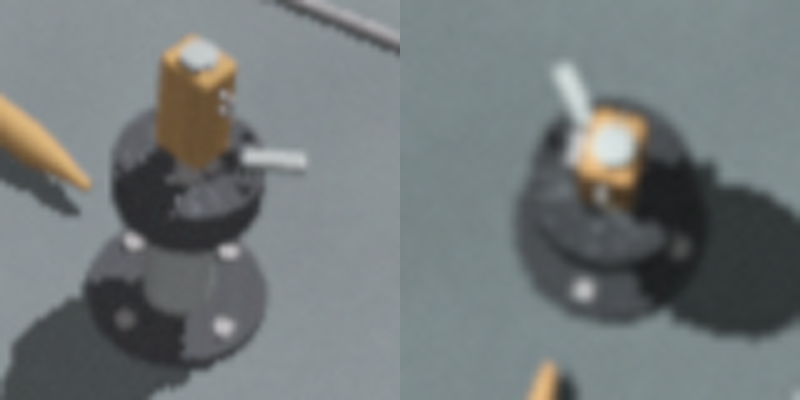

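```bash
cat > h.py <<'E'
import numpy as np,cv2
from bench import r
from scipy.optimize import least_squares
C={n:r.camera_model(n) for n in("scene","top")}
def proj(n,X):
    c=C[n];p=(np.atleast_2d(X)@c["R"].T+c["t"])@c["mtx"].T
    return p[:,:2]/p[:,2:]
def on_z(n,px,z):
    c=C[n];d=c["R"].T@np.linalg.inv(c["mtx"])@np.array([*px,1]);o=-c["R"].T@c["t"]
    return (o+d*(z-o[2])/d[2])[:2]
def model(x,y,m,h,lift=0):
    cs=lambda a,rr,z:[x+rr*np.cos(a),y+rr*np.sin(a),z]
    u=np.array([np.cos(h),np.sin(h)]);v=np.array([-u[1],u[0]])
    cor=[[x+s*12*u[0]/1e3+q*15*v[0]/1e3,y+s*12*u[1]/1e3+q*15*v[1]/1e3,.18+lift] for s,q in((1,1),(1,-1),(-1,-1),(-1,1))]
    return dict(cap=[x,y,.184+lift],mark=cs(m,.056,.117),btn=cs(h,.019,.15+lift),cor=cor)
E
python3 - <<'E'
from h import *
S=lambda a,b:(300+a*.2,180+b*.2); T=lambda a,b:(290+(a-400)*.15,155+b*.15)
obs=dict(cap=(S(197,55),T(614,145)),mark=(S(305,158),T(562,66)))
for k,z in(("cap",.184),("mark",.117)): print(k,[on_z(n,p,z).round(4) for n,p in zip(C,obs[k])])
a=cv2.imread("pics/scene0.png");b=cv2.imread("pics/top0.png")
def f(p):
    M=model(p[0],p[1],p[2],0)
    return np.concatenate([proj(n,M[k])[0]-o for k in obs for n,o in zip(C,obs[k])])
s=least_squares(f,[.5,0,.3]);print(s.x,f(s.x).round(1))
x,y,m=s.x
# handle yaw guess from wood mask minarearect on top
for h in(1.2,1.4,1.6):
    out=[]
    for n,im,(u0,v0,w) in(("scene",a,(315,180,60)),("top",b,(295,155,60))):
        k=10;i=cv2.resize(im[v0:v0+w*2//3,u0:u0+w],None,fx=k*2/3,fy=k*2/3,interpolation=cv2.INTER_CUBIC)
        M=model(x,y,m,h);q=lambda X:tuple(int(t) for t in ((proj(n,X)[0]-[u0,v0]+.5)*k*2/3))
        for c in range(4): cv2.line(i,q(M["cor"][c]),q(M["cor"][(c+1)%4]),(0,0,255),1)
        cv2.circle(i,q(M["mark"]),4,(255,0,0),1);cv2.circle(i,q(M["btn"]),4,(0,255,0),1);out.append(i)
    row=np.hstack(out); g=row if h==1.2 else np.vstack([g,row])
g=cv2.resize(g,None,fx=.74,fy=.74,interpolation=cv2.INTER_AREA);print(g.shape);cv2.imwrite("pics/ov.png",g)
E
```

```text
cap [array([ 0.5334, -0.016 ]), array([ 0.5318, -0.0159])]
mark [array([0.5834, 0.0109]), array([0.5829, 0.0075])]
[ 0.53292778 -0.01573375  0.45858007] [-0.1 -0.1 -0.1 -0.4 -0.4  0.4 -0.5 -0.1]
(593, 592, 3)
```

View pics/ov.png

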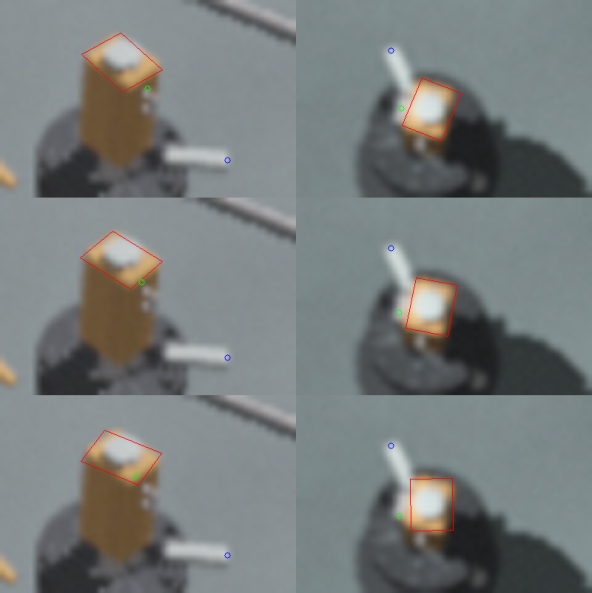

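The crop shows the dark steel collar with no blue: the rib's tip is at scene (361,212) / top (314,165), and the button is on the handle's left in the top view. The overlay puts the axis at about (0.533, -0.016), the mark yaw at 0.46 and the button yaw at about 1.3. That makes the turn about 0.85. I'll grip the narrow sides to turn it, so the button isn't squeezed before it faces the mark.

```bash
cat >> h.py <<'E'
from scipy.spatial.transform import Rotation as Ro
def rot(s): return Ro.from_quat(np.roll(s["ee_rot"],-1))
def rowto(p,jaw):
    s=r.read_state();A=rot(s)
    d=A.inv().apply(np.array(p)-s["position"])*1e3
    best=None
    for k in(0,np.pi):
        a=jaw+k; y=np.array([np.cos(a),np.sin(a),0]);z=np.array([0,0,-1.]);B=Ro.from_matrix(np.c_[np.cross(y,z),y,z])
        v=(A.inv()*B).as_rotvec()
        if best is None or np.linalg.norm(v)<np.linalg.norm(best): best=v
    y=A.as_matrix()[:,1]
    print("t",round(s["t"],2),"pos",s["position"].round(4),"jaw",round(np.arctan2(y[1],y[0]),3),"open",round(s["opening"],4),"F",s["wrist_force"].round(1),"q7",s["joint_pos"][6].round(2))
    print("shift",d.round(1),"turn",best.round(3))
E
python3 -c "
from h import *
rowto([.533,-.0157,.26],-.27)"
```

```text
t 0.1 pos [ 0.1489 -0.6065  0.2261] jaw -1.33 open 0.0854 F [ 0.4  0.  -0.8] q7 -0.08
shift [ 513.9 -482.2  -33.2] turn [-1.00e-03 -1.00e-03 -1.06e+00]
```

>>> play_rows([
  {"dz":-34,"dx":20,"dy":-20},
  {"dx":514,"dy":-482,"dz":-34,"az":-1.06},
  {"dx":514,"dy":-482,"dz":-34,"az":-1.06},
  {"dx":514,"dy":-482,"dz":-34,"az":-1.06},
  {"dx":514,"dy":-482,"dz":-34,"az":-1.06},
  {"dx":514,"dy":-482,"dz":-34,"az":-1.06},
  {"dx":514,"dy":-482,"dz":-34,"az":-1.06},
  {"dx":514,"dy":-482,"dz":-34,"az":-1.06},
])

```text
validation failed for argument at $.ta...
```

```bash
python3 -c "
from h import *
rowto([.533,-.0157,.26],-.27)"
```

```text
t 0.1 pos [ 0.1489 -0.6065  0.2261] jaw -1.33 open 0.0854 F [ 0.4  0.  -0.8] q7 -0.08
shift [ 513.9 -482.2  -33.2] turn [-1.00e-03 -1.00e-03 -1.06e+00]
```

>>> play_rows([
  {"ax":0,"ay":0,"az":0,"dx":20,"dy":-20,"dz":-34,"claw":1},
  {"ax":0,"ay":0,"az":-1.06,"dx":514,"dy":-482,"dz":-34,"claw":1},
  {"ax":0,"ay":0,"az":-1.06,"dx":514,"dy":-482,"dz":-34,"claw":1},
  {"ax":0,"ay":0,"az":-1.06,"dx":514,"dy":-482,"dz":-34,"claw":1},
  {"ax":0,"ay":0,"az":-1.06,"dx":514,"dy":-482,"dz":-34,"claw":1},
  {"ax":0,"ay":0,"az":-1.06,"dx":514,"dy":-482,"dz":-34,"claw":1},
  {"ax":0,"ay":0,"az":-1.06,"dx":514,"dy":-482,"dz":-34,"claw":1},
  {"ax":0,"ay":0,"az":-1.06,"dx":514,"dy":-482,"dz":-34,"claw":1},
])

```text
t: 0.9
position: [0.3554, -0.2877, 0.2608]
ee_rot: [0.0, 0.797, 0.604, -0.0]
wrist_force: [0.6, -0.4, -0.4]
opening: 0.0856
```

```bash
python3 -c "
from h import *
rowto([.533,-.0157,.26],-.27)"
```

```text
t 0.9 pos [ 0.3554 -0.2877  0.2608] jaw -0.274 open 0.0856 F [ 0.6 -0.4 -0.4] q7 0.25
shift [309.9  97.3   0.7] turn [-0.     0.    -0.004]
```

>>> play_rows([
  {"ax":0,"ay":0,"az":0,"dx":310,"dy":97,"dz":0,"claw":1},
  {"ax":0,"ay":0,"az":0,"dx":310,"dy":97,"dz":0,"claw":1},
  {"ax":0,"ay":0,"az":0,"dx":310,"dy":97,"dz":0,"claw":1},
  {"ax":0,"ay":0,"az":0,"dx":310,"dy":97,"dz":0,"claw":1},
  {"ax":0,"ay":0,"az":0,"dx":310,"dy":97,"dz":0,"claw":1},
  {"ax":0,"ay":0,"az":0,"dx":310,"dy":97,"dz":0,"claw":1},
  {"ax":0,"ay":0,"az":0,"dx":310,"dy":97,"dz":0,"claw":1},
  {"ax":0,"ay":0,"az":0,"dx":310,"dy":97,"dz":0,"claw":1},
])

```text
t: 1.7
position: [0.5349, -0.014, 0.2605]
ee_rot: [-0.001, 0.797, 0.604, 0.001]
wrist_force: [-0.8, -0.5, -0.3]
opening: 0.0853
```

```bash
python3 -c "
from h import *
rowto([.533,-.0157,.148],-.27)
i=r.get_image('scene')[150:270,270:430];j=r.get_image('top')[140:230,260:380]
cv2.imwrite('pics/a1.png',np.hstack([cv2.resize(i,(400,300),interpolation=2),cv2.resize(j,(400,300),interpolation=2)]))"
```

```text
t 1.7 pos [ 0.5349 -0.014   0.2605] jaw -0.274 open 0.0853 F [-0.8 -0.5 -0.3] q7 -0.5
shift [ -2.4  -1.3 112.5] turn [-0.001 -0.002 -0.004]
```

View pics/a1.png

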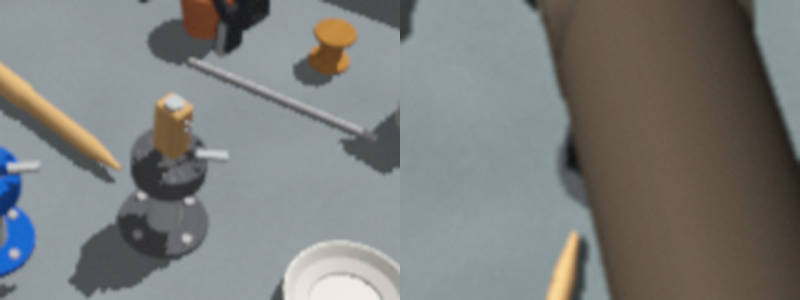

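The gripper is centred above the steel post: handle at crop (175,115), open fingers either side at about (145,0) and (225,45). I'll descend next.

>>> play_rows([
  {"ax":0,"ay":0,"az":0,"dx":-2,"dy":-1,"dz":20,"claw":1},
  {"ax":0,"ay":0,"az":0,"dx":-2,"dy":-1,"dz":50,"claw":1},
  {"ax":0,"ay":0,"az":0,"dx":-2,"dy":-1,"dz":80,"claw":1},
  {"ax":0,"ay":0,"az":0,"dx":-2,"dy":-1,"dz":102,"claw":1},
  {"ax":0,"ay":0,"az":0,"dx":-2,"dy":-1,"dz":112,"claw":1},
  {"ax":0,"ay":0,"az":0,"dx":-2,"dy":-1,"dz":112,"claw":0.8},
  {"ax":0,"ay":0,"az":0,"dx":-2,"dy":-1,"dz":112,"claw":0.6},
  {"ax":0,"ay":0,"az":0,"dx":-2,"dy":-1,"dz":112,"claw":0.5},
])

```text
t: 2.6
position: [0.5331, -0.0205, 0.1502]
ee_rot: [0.001, 0.799, 0.601, 0.001]
wrist_force: [-0.5, 0.7, -0.1]
opening: 0.0442
```

```bash
python3 -c "
from h import *
rowto([.533,-.0157,.148],-.27)
i=r.get_image('scene')[160:250,290:390]
cv2.imwrite('pics/a2.png',cv2.resize(i,(600,540),interpolation=2))"
```

```text
t 2.6 pos [ 0.5331 -0.0205  0.1502] jaw -0.281 open 0.0442 F [-0.5  0.7 -0.1] q7 -0.58
shift [ 4.6 -1.4  2.2] turn [ 0.002 -0.    -0.011]
```

View pics/a2.png

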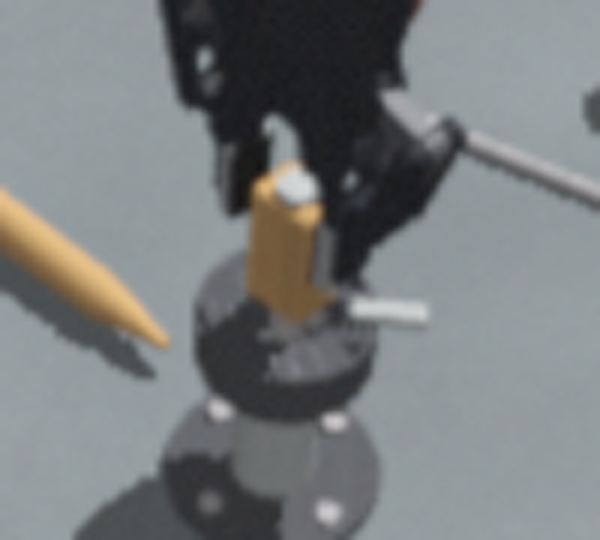

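Fingers straddle the narrow sides. I'll trim by 5 mm in x and close.

>>> play_rows([
  {"ax":0,"ay":0,"az":0,"dx":4.5,"dy":-1,"dz":2,"claw":0.5},
  {"ax":0,"ay":0,"az":0,"dx":4.5,"dy":-1,"dz":2,"claw":0.5},
  {"ax":0,"ay":0,"az":0,"dx":4.5,"dy":-1,"dz":2,"claw":0.5},
  {"ax":0,"ay":0,"az":0,"dx":4.5,"dy":-1,"dz":2,"claw":0.42},
  {"ax":0,"ay":0,"az":0,"dx":4.5,"dy":-1,"dz":2,"claw":0.36},
  {"ax":0,"ay":0,"az":0,"dx":4.5,"dy":-1,"dz":2,"claw":0.3},
  {"ax":0,"ay":0,"az":0,"dx":4.5,"dy":-1,"dz":2,"claw":0.3},
  {"ax":0,"ay":0,"az":0,"dx":4.5,"dy":-1,"dz":2,"claw":0.3},
])

```text
t: 3.45
position: [0.5327, -0.0156, 0.1471]
ee_rot: [0.0, 0.799, 0.601, 0.0]
wrist_force: [-0.7, 0.3, 3.6]
opening: 0.0291
```

```bash
python3 -c "
from h import *
rowto([.533,-.0157,.148],-.281-.84)"
```

```text
t 3.45 pos [ 0.5327 -0.0156  0.1471] jaw -0.28 open 0.0291 F [-0.7  0.3  3.6] q7 -0.59
shift [-0.   0.3 -0.9] turn [ 0.    -0.     0.841]
```

Gripped at 29 mm with almost no side force, so the button yaw is 1.29. I'll turn clockwise by 0.83 (az +0.83).

>>> play_rows([
  {"ax":0,"ay":0,"az":0.12,"dx":0,"dy":0,"dz":0,"claw":0.3},
  {"ax":0,"ay":0,"az":0.25,"dx":0,"dy":0,"dz":0,"claw":0.3},
  {"ax":0,"ay":0,"az":0.38,"dx":0,"dy":0,"dz":0,"claw":0.3},
  {"ax":0,"ay":0,"az":0.51,"dx":0,"dy":0,"dz":0,"claw":0.3},
  {"ax":0,"ay":0,"az":0.64,"dx":0,"dy":0,"dz":0,"claw":0.3},
  {"ax":0,"ay":0,"az":0.76,"dx":0,"dy":0,"dz":0,"claw":0.3},
  {"ax":0,"ay":0,"az":0.83,"dx":0,"dy":0,"dz":0,"claw":0.3},
  {"ax":0,"ay":0,"az":0.83,"dx":0,"dy":0,"dz":0,"claw":0.3},
])

```text
t: 4.25
position: [0.5325, -0.0152, 0.1471]
ee_rot: [-0.0, 0.974, 0.228, -0.0]
wrist_force: [-1.4, 0.9, 4.8]
opening: 0.0295
```

```bash
python3 -c "
from h import *
rowto([.533,-.0157,.148],.459-np.pi/2)
i=r.get_image('scene')[160:250,290:390]
cv2.imwrite('pics/a3.png',cv2.resize(i,(600,540),interpolation=2))"
```

```text
t 4.25 pos [ 0.5325 -0.0152  0.1471] jaw -1.111 open 0.0295 F [-1.4  0.9  4.8] q7 -1.34
shift [ 0.2  0.7 -0.9] turn [-0.     0.     0.001]
```

View pics/a3.png

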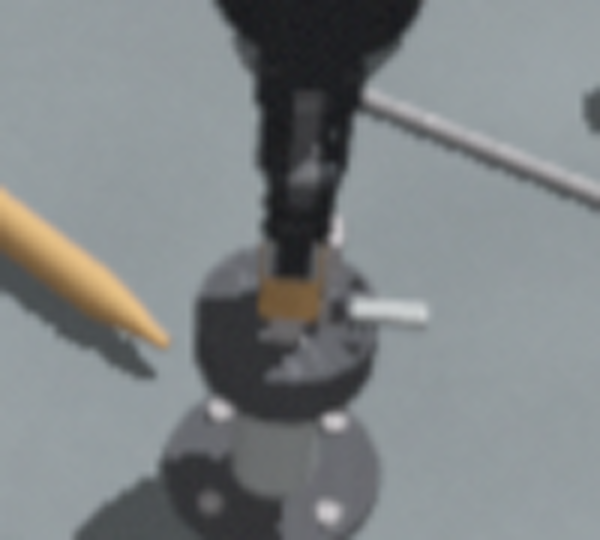

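The handle turned and the button (338,235) now stands on the mark's side, with the rib at (390,310). Next I'll open, swing the jaws a quarter turn in place around the handle, and line them up with the button.

>>> play_rows([
  {"ax":0,"ay":0,"az":0,"dx":0,"dy":0,"dz":0,"claw":0.6},
  {"ax":0,"ay":0,"az":0,"dx":0,"dy":0,"dz":0,"claw":1},
  {"ax":0,"ay":0,"az":0,"dx":0,"dy":0,"dz":0,"claw":1},
  {"ax":0,"ay":0,"az":0,"dx":0,"dy":0,"dz":0,"claw":1},
  {"ax":0,"ay":0,"az":-0.14,"dx":0,"dy":0,"dz":0,"claw":1},
  {"ax":0,"ay":0,"az":-0.28,"dx":0,"dy":0,"dz":0,"claw":1},
  {"ax":0,"ay":0,"az":-0.42,"dx":0,"dy":0,"dz":0,"claw":1},
  {"ax":0,"ay":0,"az":-0.56,"dx":0,"dy":0,"dz":0,"claw":1},
])

```text
t: 5.1
position: [0.5326, -0.0157, 0.1468]
ee_rot: [0.0, 0.871, 0.491, -0.0]
wrist_force: [1.3, 0.3, -0.4]
opening: 0.0856
```

```bash
python3 -c "
from h import *
rowto([.533,-.0157,.148],.459)"
```

```text
t 5.1 pos [ 0.5326 -0.0157  0.1468] jaw -0.544 open 0.0856 F [ 1.3  0.3 -0.4] q7 -0.82
shift [ 0.2  0.4 -1.2] turn [ 0.     0.    -1.003]
```

>>> play_rows([
  {"ax":0,"ay":0,"az":-0.14,"dx":0,"dy":0,"dz":-1,"claw":1},
  {"ax":0,"ay":0,"az":-0.28,"dx":0,"dy":0,"dz":-1,"claw":1},
  {"ax":0,"ay":0,"az":-0.42,"dx":0,"dy":0,"dz":-1,"claw":1},
  {"ax":0,"ay":0,"az":-0.56,"dx":0,"dy":0,"dz":-1,"claw":1},
  {"ax":0,"ay":0,"az":-0.7,"dx":0,"dy":0,"dz":-1,"claw":1},
  {"ax":0,"ay":0,"az":-0.84,"dx":0,"dy":0,"dz":-1,"claw":1},
  {"ax":0,"ay":0,"az":-0.97,"dx":0,"dy":0,"dz":-1,"claw":1},
  {"ax":0,"ay":0,"az":-0.99,"dx":0,"dy":0,"dz":-1,"claw":1},
])

```text
t: 5.9
position: [0.5326, -0.0158, 0.1477]
ee_rot: [-0.0, 0.535, 0.845, 0.0]
wrist_force: [0.1, 0.4, -0.8]
opening: 0.0853
```

```bash
python3 -c "
from h import *
a=.459;rowto([.533+.0035*np.cos(a),-.0157+.0035*np.sin(a),.148],a)
i=r.get_image('scene')[160:250,290:390]
cv2.imwrite('pics/a4.png',cv2.resize(i,(600,540),interpolation=2))"
```

```text
t 5.9 pos [ 0.5326 -0.0158  0.1477] jaw 0.442 open 0.0853 F [ 0.1  0.4 -0.8] q7 0.06
shift [-0.1  3.9 -0.3] turn [-0.    -0.    -0.017]
```

View pics/a4.png

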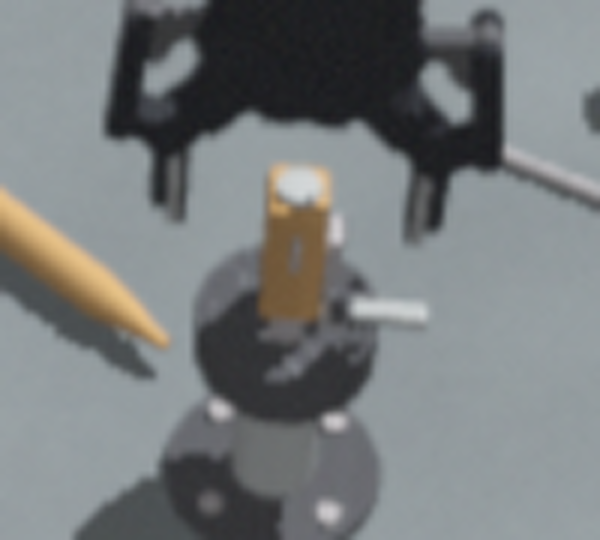

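Jaws are aligned with the button at (335,235), which stands over the mark rib at (390,310). Now to squeeze.

>>> play_rows([
  {"ax":0,"ay":0,"az":-0.015,"dx":0,"dy":1,"dz":0,"claw":0.7},
  {"ax":0,"ay":0,"az":-0.015,"dx":0,"dy":1,"dz":0,"claw":0.5},
  {"ax":0,"ay":0,"az":-0.015,"dx":0,"dy":1,"dz":0,"claw":0.4},
  {"ax":0,"ay":0,"az":-0.015,"dx":0,"dy":1,"dz":0,"claw":0.3},
  {"ax":0,"ay":0,"az":-0.015,"dx":0,"dy":1,"dz":0,"claw":0.1},
  {"ax":0,"ay":0,"az":-0.015,"dx":0,"dy":1,"dz":0,"claw":0},
  {"ax":0,"ay":0,"az":-0.015,"dx":0,"dy":1,"dz":0,"claw":0},
  {"ax":0,"ay":0,"az":-0.015,"dx":0,"dy":1,"dz":0,"claw":0},
])

```text
t: 6.75
position: [0.5338, -0.0151, 0.1484]
ee_rot: [0.0, 0.53, 0.848, 0.0]
wrist_force: [-1.0, -0.0, 5.8]
opening: 0.0231
```

```bash
python3 -c "
from h import *
rowto([.533,-.0157,.148],.459)"
```

```text
t 6.75 pos [ 0.5338 -0.0151  0.1484] jaw 0.455 open 0.0231 F [-1.  -0.   5.8] q7 0.07
shift [-0.2 -0.9  0.4] turn [ 0.001  0.001 -0.004]
```

The opening of 23 mm against 29 mm on the 30 mm sides is consistent with the button in. Drawing up in small steps.

>>> play_rows([
  {"ax":0,"ay":0,"az":0,"dx":0,"dy":0,"dz":-4,"claw":0},
  {"ax":0,"ay":0,"az":0,"dx":0,"dy":0,"dz":-10,"claw":0},
  {"ax":0,"ay":0,"az":0,"dx":0,"dy":0,"dz":-17,"claw":0},
  {"ax":0,"ay":0,"az":0,"dx":0,"dy":0,"dz":-25,"claw":0},
  {"ax":0,"ay":0,"az":0,"dx":0,"dy":0,"dz":-33,"claw":0},
  {"ax":0,"ay":0,"az":0,"dx":0,"dy":0,"dz":-40,"claw":0},
  {"ax":0,"ay":0,"az":0,"dx":0,"dy":0,"dz":-45,"claw":0},
  {"ax":0,"ay":0,"az":0,"dx":0,"dy":0,"dz":-45,"claw":0},
])

```text
t: 7.55
position: [0.5336, -0.0151, 0.1936]
ee_rot: [0.0, 0.529, 0.848, 0.0]
wrist_force: [0.7, -0.6, -3.6]
opening: 0.0232
```

```bash
python3 -c "
from h import *
rowto([.5338,-.0151,.2584],.455)"
```

```text
t 7.55 pos [ 0.5336 -0.0151  0.1936] jaw 0.455 open 0.0232 F [ 0.7 -0.6 -3.6] q7 0.11
shift [ -0.1   0.3 -64.8] turn [ 0.  0. -0.]
```

>>> play_rows([
  {"ax":0,"ay":0,"az":0,"dx":0,"dy":0,"dz":-6,"claw":0},
  {"ax":0,"ay":0,"az":0,"dx":0,"dy":0,"dz":-12,"claw":0},
  {"ax":0,"ay":0,"az":0,"dx":0,"dy":0,"dz":-18,"claw":0},
  {"ax":0,"ay":0,"az":0,"dx":0,"dy":0,"dz":-26,"claw":0},
  {"ax":0,"ay":0,"az":0,"dx":0,"dy":0,"dz":-34,"claw":0},
  {"ax":0,"ay":0,"az":0,"dx":0,"dy":0,"dz":-42,"claw":0},
  {"ax":0,"ay":0,"az":0,"dx":0,"dy":0,"dz":-50,"claw":0},
  {"ax":0,"ay":0,"az":0,"dx":0,"dy":0,"dz":-56,"claw":0},
])

```text
t: 8.35
position: [0.5332, -0.0151, 0.2494]
ee_rot: [-0.0, 0.529, 0.848, -0.0]
wrist_force: [1.8, -0.0, -12.7]
opening: 0.0229
```

```bash
python3 -c "
from h import *
rowto([.5338,-.0151,.2584],.455)"
```

```text
t 8.35 pos [ 0.5332 -0.0151  0.2494] jaw 0.455 open 0.0229 F [  1.8  -0.  -12.7] q7 0.16
shift [-0.2  0.5 -9. ] turn [-0. -0.  0.]
```

The lower tube is engaged (12.7 N). I'll ease to the last stop and watch for the force to rise.

>>> play_rows([
  {"ax":0,"ay":0,"az":0,"dx":0,"dy":0.5,"dz":-4,"claw":0},
  {"ax":0,"ay":0,"az":0,"dx":0,"dy":0.5,"dz":-7,"claw":0},
  {"ax":0,"ay":0,"az":0,"dx":0,"dy":0.5,"dz":-9,"claw":0},
  {"ax":0,"ay":0,"az":0,"dx":0,"dy":0.5,"dz":-10,"claw":0},
  {"ax":0,"ay":0,"az":0,"dx":0,"dy":0.5,"dz":-10,"claw":0},
  {"ax":0,"ay":0,"az":0,"dx":0,"dy":0.5,"dz":-10,"claw":0},
])

```text
t: 8.95
position: [0.5338, -0.0149, 0.2588]
ee_rot: [-0.0, 0.529, 0.848, -0.0]
wrist_force: [0.5, 0.5, -11.6]
opening: 0.0231
```

```bash
python3 -c "
from h import *
rowto([.5338,-.0151,.2584],.455)"
```

```text
t 8.95 pos [ 0.5338 -0.0149  0.2588] jaw 0.455 open 0.0231 F [  0.5   0.5 -11.6] q7 0.16
shift [-0.1 -0.1  0.4] turn [-0. -0. -0.]
```

>>> play_rows([
  {"ax":0,"ay":0,"az":0,"dx":0,"dy":0,"dz":-1,"claw":0},
  {"ax":0,"ay":0,"az":0,"dx":0,"dy":0,"dz":-2,"claw":0},
  {"ax":0,"ay":0,"az":0,"dx":0,"dy":0,"dz":-2,"claw":0},
  {"ax":0,"ay":0,"az":0,"dx":0,"dy":0,"dz":-2,"claw":0},
])

```text
t: 9.35
position: [0.5331, -0.0152, 0.2591]
ee_rot: [-0.001, 0.529, 0.848, -0.001]
wrist_force: [1.8, 0.5, -26.1]
opening: 0.023
```

```bash
python3 -c "
from h import *
rowto([.5338,-.0151,.2584],.455)"
```

```text
t 9.35 pos [ 0.5331 -0.0152  0.2591] jaw 0.455 open 0.023 F [  1.8   0.5 -26.1] q7 0.17
shift [-0.2  0.7  0.7] turn [-0.002 -0.001  0.   ]
```

The force jumped to 26 N and the TCP stalled at 0.2591, so this is the last stop. I'll hold for half a second to check for slip, and take a look.

>>> play_rows([
  {"ax":0,"ay":0,"az":0,"dx":0,"dy":0,"dz":0,"claw":0},
  {"ax":0,"ay":0,"az":0,"dx":0,"dy":0,"dz":0,"claw":0},
  {"ax":0,"ay":0,"az":0,"dx":0,"dy":0,"dz":0,"claw":0},
  {"ax":0,"ay":0,"az":0,"dx":0,"dy":0,"dz":0,"claw":0},
  {"ax":0,"ay":0,"az":0,"dx":0,"dy":0,"dz":0,"claw":0},
])

```text
t: 9.85
position: [0.5331, -0.0152, 0.2591]
ee_rot: [-0.001, 0.529, 0.848, -0.0]
wrist_force: [3.6, -0.3, -24.6]
opening: 0.0232
```

```bash
python3 -c "
from h import *
rowto([.5338,-.0151,.2584],.455)
i=r.get_image('scene')
cv2.imwrite('pics/a5.png',cv2.resize(i[110:270,240:440],(750,600),interpolation=2))"
```

```text
t 9.85 pos [ 0.5331 -0.0152  0.2591] jaw 0.455 open 0.0232 F [  3.6  -0.3 -24.6] q7 0.17
shift [-0.2  0.6  0.7] turn [-0.002 -0.001  0.   ]
```

View pics/a5.png

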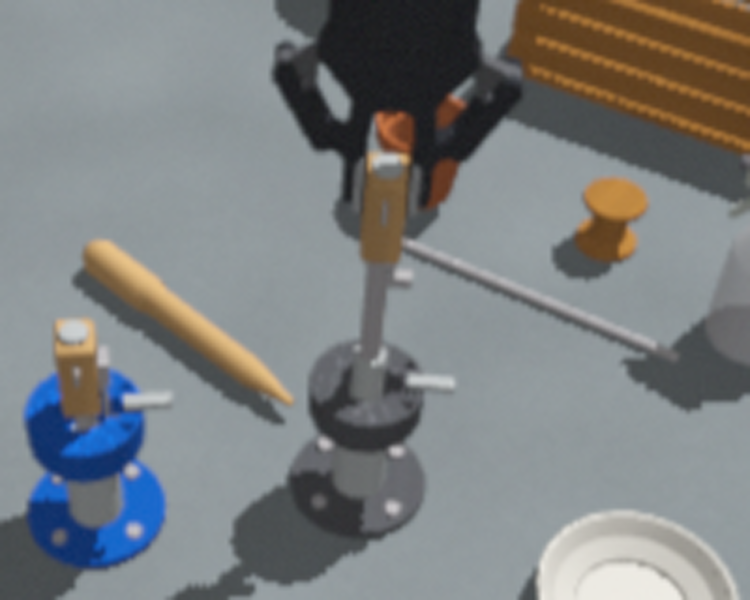

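The handle is at full height, held at crop (385,205). The thin and thick tubes are both out below it (375,310 and 370,370), the tongue at (402,275) is clear of the ring, and the neighbouring things are where they were. The force is steady at about 25 N, with no slip. Handing in.

```bash
python3 -c "
from bench import r
r.close_job()"
```

```text
the job is handed in; nothing more can be done
```

The steel post's handle is up at its second and last stop, and the gripper still holds it there with the button squeezed in. I handed the job in at about 9.9 s; no verdict is reported.

- **Turn:** I gripped the narrow sides so the button stayed out, and turned the handle clockwise by 0.83 rad until the button faced the mark.
- **Squeeze and draw:** I re-gripped across the button, squeezed it in, and drew the handle straight up about 111 mm. The pull rose from about 4 N on the upper tube to about 12 N on the lower tube.
- **Last stop:** With 2 mm more commanded, the arm stalled at 0.2591 m and the pull rose to about 25 N. It stayed steady for 0.5 s with no slip.
- **Last picture:** Both tubes were out, the tongue was clear of the ring, and the things in that view looked unmoved. The pot and trowel were outside it, so I didn't look at those again.
- **One difference:** The gripper read 23 mm with the button in, where 25 mm was expected. It also read about 29 mm on the 30 mm sides, so I took it for a 1 to 2 mm offset.

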